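Unload the ratchet clamp and cross-stack the cut tubes

ROBOT

A 6-joint arm with a two-finger parallel gripper is mounted at the origin on the work surface; the furniture and walls round the work are solid. World frame = base frame: x ahead of the robot, y to its left, z up, the work surface at z = 0. Lengths are in mm, angles in rad, forces in N, time in s.
With the tool pointing down it reaches from about 300 to 1000 mm from the base axis. Payload 5.1 kg.
Tool frame: the origin (TCP) lies at the very end of the fingers, on their centre line; the grasp point (between the pads) lies 19 mm behind it; z points along the fingers, y is the line along which they close (so a half turn about z gives the same grasp; the last joint's range is limited). The gripper opens to 95 mm and grips with 3 to 60 N. Pads are 20 mm wide; open, the fingers measure 119 mm over their backs; the gripper's body (75 mm by 180 mm) begins 59 mm behind the grasp point.
Start: joints at [-1.401, 0.124, 1.65, -0, 1.367, -0.083], TCP at [162.543, -629.336, 214.656] pointing down, gripper open.
Joint ranges: [-2.61, 2.61], [-1.02, 2.33], [0.03, 2.71], [-1.35, 4.49], [0.32, 2.68], [-2.91, 2.91]. Speed limits (rad/s): [2.57, 2.57, 3.14, 3.14, 3.14, 3.14].

INTERFACE

Orientations are given as a rotation vector (axis times angle).
In Python, from station import ctrl gives the robot as it stands.
- The arm moves only by the tool servo_tool, never from a script. Its argument "motion" is a list that holds one entry, the list of rows, each a list of 7 numbers: the opening, from -1 (shut) to 1 (fully open), then the shift along the tool's x, y, z in mm, then the turn, a rotation vector about the tool's x, y, z in rad. A call has 1 to 10 rows; each row shifts and turns the commanded pose from where the row before left it, along the tool's axes as they then stand; what a row does not reach is not made up. A row lasts 1/8 s, in which the tool goes at most 62.5 mm and 10.7 degrees, less where a joint would pass 70% of its speed; a pose out of reach is approached as far as the arm can. A call with a gripper value outside its range is refused whole. The fingers move at their own pace and stop on an object; "grip_force" is the grip in N (left out, the last holds). Time passes only in rows, so rows that do not move let the fingers close. It gives the time, the measured TCP pose, the force, the opening and the grip force at its end, in the units of the state.
- ctrl.get_state(): the state, without advancing time (a new reading comes with each control period).
- ctrl.snapshot(name): name is "scene" or "top" or "wrist"; returns the picture (420x560x3 uint8, red, green, blue); there is no depth.
- ctrl.camera_model(name): a dict with "mtx" (3x3 intrinsics, pixels), "position" and "rotation" of the camera in the world. Camera axes: x right, y up, looking along -z (the intrinsics and any distortion apply to the point x, -y, -z); pixel columns grow to the right and rows downward; lengths in mm; the calibration is good to about 2 mm. A picture is of the moment at which its call begins: read the wrist's pose just before it. camera_model takes no time and is no camera call; for the wrist camera it gives the pose at the moment of the call.
- ctrl.job_done(): hands the job in; it is judged then, once.
The state is a dict: "t": time; "q": joint angles; "qd": joint speeds; "joint_efforts": joint torques, N m; "ee_pos": TCP position; "tcp_rot": TCP orientation; "force": force on the tool from outside, world axes, zero at the start; "torque": the same for the moment, N m; "finger_gap": opening from 0.0 (shut) to 1.0 (fully open); "finger_force": force on a finger pad.
Only numpy, scipy, OpenCV 4.12 (cv2) and the standard library are available. Lean on these libraries where they do the work, as an engineer would, in place of code of your own. Each camera call takes 0.05 s, during which the arm holds its last target. There are 200 camera calls.

TASK

Lift the pawl of the ratchet clamp clear of the toothed bar, then draw the bar with its jaw all the way back, and leave it open. Unload all the cut tubes and stack them crosswise on the wooden base, two to a layer, about 90 mm apart and centred on the base: the first pair lies across the two runners, the next pair across the first, and so on, with a lone tube on top lying where one of a pair would. Let go of the finished stack and leave the spanner and the offcut of angle steel where they are.

Things in the scene. Friction and masses are not known exactly. Their poses are not given: they have to be found in the camera images.
- clamp: ratchet clamp fixed to the bench. Origin: centre of its bed's underside, on the bench; bed 300 x 192 mm, 10 thick; y: along the tubes and the way the bar is withdrawn, z up. Tubes lie along y at x = -120, -72, -24, 24, 72, 120 mm, y = 0, centres 40 mm up, in two combs 12 mm deep at y -48 and +40 (nothing but 28 mm gaps between); end stop 52 mm high at y -78
- clamp_bar (a joint): travel of the toothed bar and its jaw, m: 0 fully in, 0.06 fully withdrawn along the clamp's +y; stiff (about 5 N), stays where left. The jaw is 280 mm wide (x); its lip reaches 14 mm over the tubes' ends, 3 mm above them, so that they cannot be lifted while the bar is in. With the pawl down the bar yields only about 2 mm
- clamp_pawl (a joint): angle of the pawl, rad: 0 down in the teeth, 0.9 fully lifted, clear of the teeth from 0.35; stiff (about 2 N at the knob), stays where left. Axis: the clamp's x, through y = 185 mm, 74 mm above the bench, between two cheek plates (39 mm over all, y 153 to 203 mm, 88 mm high)
- jaw_handle (a point): centre of the top of the black upright handle on the jaw, 109 mm above the bench; the handle is 26 mm wide (clamp x), 22 mm (clamp y), and 50 mm tall, and moves with the bar; pull it along the clamp's +y
- pawl_knob (a point): centre of the black ball (20 mm diameter) at the tip of the pawl's lever, 55 mm above the pawl's axis. With the pawl down the lever leans 20 degrees towards the jaw; pushing the ball along the clamp's +y (away from the jaw) lifts the pawl
- stack_base: the stacking base, fixed to the bench: a plywood board 190 x 190 mm, 8 mm thick, with two wooden runners 20 mm wide, 170 mm long, along its y at x = -45 and +45 mm, their tops 34 mm above the bench. Origin at the centre of the board's underside (on the bench top), z up
- spanner_1: bystander: a combination spanner, 172 mm long, lying flat
- angle_offcut: bystander: an offcut of angle steel, 110 mm long, 30 x 30 mm
- tube_1: a cut length of square steel tube, 20 x 20 x 140 mm, about 0.12 kg; origin at its centre, its length along its y. In the clamp at the start; may be absent
- tube_2: a cut length of square steel tube, 20 x 20 x 140 mm, about 0.12 kg; origin at its centre, its length along its y. In the clamp at the start; may be absent
- tube_3: a cut length of square steel tube, 20 x 20 x 140 mm, about 0.12 kg; origin at its centre, its length along its y. In the clamp at the start; may be absent
- tube_4: a cut length of square steel tube, 20 x 20 x 140 mm, about 0.12 kg; origin at its centre, its length along its y. In the clamp at the start; may be absent
- tube_5: a cut length of square steel tube, 20 x 20 x 140 mm, about 0.12 kg; origin at its centre, its length along its y. In the clamp at the start; may be absent
- tube_6: a cut length of square steel tube, 20 x 20 x 140 mm, about 0.12 kg; origin at its centre, its length along its y. In the clamp at the start; may be absent
Mind the look-alikes: they are no part of the job. What is shaped like the tube_2 but orange or yellow is not meant.

How it is judged (in metres and radians):
On the way, in this order (a step that is already met when the one before it is completed fails the run):
1. the pawl is lifted clear while the bar is still in (value of joint clamp_pawl above 0.4 rad and value of joint clamp_bar below 0.012 m), for 0.2 s.
2. the toothed bar is withdrawn past the lifted pawl (value of joint clamp_bar above 0.05 m and value of joint clamp_pawl above 0.3 rad), for 0.2 s.
At the end, for the whole second after the job is handed in: All tubes present rest in the stack, two to a layer, layers 1 and 3 along the base's x, 2 along y: 28 to 62 mm off the centre line, within 25 mm of centred lengthwise, within 0.2 rad, centre 44, 64 or 84 mm (+-7) above the base's underside. Bar still withdrawn over 45 mm (((z of tube_1 in the frame of stack_base between 0.037 and 0.051 m and x of tube_1 in the frame of stack_base between -0.025 and 0.025 m and y of tube_1 in the frame of stack_base between 0.028 and 0.062 m and angle between the y axis of tube_1 and the x axis of stack_base, either way round below 0.2 rad) or (z of tube_1 in the frame of stack_base between 0.037 and 0.051 m and x of tube_1 in the frame of stack_base between -0.025 and 0.025 m and y of tube_1 in the frame of stack_base between -0.062 and -0.028 m and angle between the y axis of tube_1 and the x axis of stack_base, either way round below 0.2 rad) or (z of tube_1 in the frame of stack_base between 0.057 and 0.071 m and y of tube_1 in the frame of stack_base between -0.025 and 0.025 m and x of tube_1 in the frame of stack_base between 0.028 and 0.062 m and angle between the y axis of tube_1 and the y axis of stack_base, either way round below 0.2 rad) or (z of tube_1 in the frame of stack_base between 0.057 and 0.071 m and y of tube_1 in the frame of stack_base between -0.025 and 0.025 m and x of tube_1 in the frame of stack_base between -0.062 and -0.028 m and angle between the y axis of tube_1 and the y axis of stack_base, either way round below 0.2 rad) or (z of tube_1 in the frame of stack_base between 0.077 and 0.091 m and x of tube_1 in the frame of stack_base between -0.025 and 0.025 m and y of tube_1 in the frame of stack_base between 0.028 and 0.062 m and angle between the y axis of tube_1 and the x axis of stack_base, either way round below 0.2 rad) or (z of tube_1 in the frame of stack_base between 0.077 and 0.091 m and x of tube_1 in the frame of stack_base between -0.025 and 0.025 m and y of tube_1 in the frame of stack_base between -0.062 and -0.028 m and angle between the y axis of tube_1 and the x axis of stack_base, either way round below 0.2 rad)) and linear speed of each of tube_1, tube_2, tube_3, tube_4, tube_5, tube_6 below 0.02 m/s and ((z of tube_2 in the frame of stack_base between 0.037 and 0.051 m and x of tube_2 in the frame of stack_base between -0.025 and 0.025 m and y of tube_2 in the frame of stack_base between 0.028 and 0.062 m and angle between the y axis of tube_2 and the x axis of stack_base, either way round below 0.2 rad) or (z of tube_2 in the frame of stack_base between 0.037 and 0.051 m and x of tube_2 in the frame of stack_base between -0.025 and 0.025 m and y of tube_2 in the frame of stack_base between -0.062 and -0.028 m and angle between the y axis of tube_2 and the x axis of stack_base, either way round below 0.2 rad) or (z of tube_2 in the frame of stack_base between 0.057 and 0.071 m and y of tube_2 in the frame of stack_base between -0.025 and 0.025 m and x of tube_2 in the frame of stack_base between 0.028 and 0.062 m and angle between the y axis of tube_2 and the y axis of stack_base, either way round below 0.2 rad) or (z of tube_2 in the frame of stack_base between 0.057 and 0.071 m and y of tube_2 in the frame of stack_base between -0.025 and 0.025 m and x of tube_2 in the frame of stack_base between -0.062 and -0.028 m and angle between the y axis of tube_2 and the y axis of stack_base, either way round below 0.2 rad) or (z of tube_2 in the frame of stack_base between 0.077 and 0.091 m and x of tube_2 in the frame of stack_base between -0.025 and 0.025 m and y of tube_2 in the frame of stack_base between 0.028 and 0.062 m and angle between the y axis of tube_2 and the x axis of stack_base, either way round below 0.2 rad) or (z of tube_2 in the frame of stack_base between 0.077 and 0.091 m and x of tube_2 in the frame of stack_base between -0.025 and 0.025 m and y of tube_2 in the frame of stack_base between -0.062 and -0.028 m and angle between the y axis of tube_2 and the x axis of stack_base, either way round below 0.2 rad)) and ((z of tube_3 in the frame of stack_base between 0.037 and 0.051 m and x of tube_3 in the frame of stack_base between -0.025 and 0.025 m and y of tube_3 in the frame of stack_base between 0.028 and 0.062 m and angle between the y axis of tube_3 and the x axis of stack_base, either way round below 0.2 rad) or (z of tube_3 in the frame of stack_base between 0.037 and 0.051 m and x of tube_3 in the frame of stack_base between -0.025 and 0.025 m and y of tube_3 in the frame of stack_base between -0.062 and -0.028 m and angle between the y axis of tube_3 and the x axis of stack_base, either way round below 0.2 rad) or (z of tube_3 in the frame of stack_base between 0.057 and 0.071 m and y of tube_3 in the frame of stack_base between -0.025 and 0.025 m and x of tube_3 in the frame of stack_base between 0.028 and 0.062 m and angle between the y axis of tube_3 and the y axis of stack_base, either way round below 0.2 rad) or (z of tube_3 in the frame of stack_base between 0.057 and 0.071 m and y of tube_3 in the frame of stack_base between -0.025 and 0.025 m and x of tube_3 in the frame of stack_base between -0.062 and -0.028 m and angle between the y axis of tube_3 and the y axis of stack_base, either way round below 0.2 rad) or (z of tube_3 in the frame of stack_base between 0.077 and 0.091 m and x of tube_3 in the frame of stack_base between -0.025 and 0.025 m and y of tube_3 in the frame of stack_base between 0.028 and 0.062 m and angle between the y axis of tube_3 and the x axis of stack_base, either way round below 0.2 rad) or (z of tube_3 in the frame of stack_base between 0.077 and 0.091 m and x of tube_3 in the frame of stack_base between -0.025 and 0.025 m and y of tube_3 in the frame of stack_base between -0.062 and -0.028 m and angle between the y axis of tube_3 and the x axis of stack_base, either way round below 0.2 rad)) and ((z of tube_4 in the frame of stack_base between 0.037 and 0.051 m and x of tube_4 in the frame of stack_base between -0.025 and 0.025 m and y of tube_4 in the frame of stack_base between 0.028 and 0.062 m and angle between the y axis of tube_4 and the x axis of stack_base, either way round below 0.2 rad) or (z of tube_4 in the frame of stack_base between 0.037 and 0.051 m and x of tube_4 in the frame of stack_base between -0.025 and 0.025 m and y of tube_4 in the frame of stack_base between -0.062 and -0.028 m and angle between the y axis of tube_4 and the x axis of stack_base, either way round below 0.2 rad) or (z of tube_4 in the frame of stack_base between 0.057 and 0.071 m and y of tube_4 in the frame of stack_base between -0.025 and 0.025 m and x of tube_4 in the frame of stack_base between 0.028 and 0.062 m and angle between the y axis of tube_4 and the y axis of stack_base, either way round below 0.2 rad) or (z of tube_4 in the frame of stack_base between 0.057 and 0.071 m and y of tube_4 in the frame of stack_base between -0.025 and 0.025 m and x of tube_4 in the frame of stack_base between -0.062 and -0.028 m and angle between the y axis of tube_4 and the y axis of stack_base, either way round below 0.2 rad) or (z of tube_4 in the frame of stack_base between 0.077 and 0.091 m and x of tube_4 in the frame of stack_base between -0.025 and 0.025 m and y of tube_4 in the frame of stack_base between 0.028 and 0.062 m and angle between the y axis of tube_4 and the x axis of stack_base, either way round below 0.2 rad) or (z of tube_4 in the frame of stack_base between 0.077 and 0.091 m and x of tube_4 in the frame of stack_base between -0.025 and 0.025 m and y of tube_4 in the frame of stack_base between -0.062 and -0.028 m and angle between the y axis of tube_4 and the x axis of stack_base, either way round below 0.2 rad)) and ((z of tube_5 in the frame of stack_base between 0.037 and 0.051 m and x of tube_5 in the frame of stack_base between -0.025 and 0.025 m and y of tube_5 in the frame of stack_base between 0.028 and 0.062 m and angle between the y axis of tube_5 and the x axis of stack_base, either way round below 0.2 rad) or (z of tube_5 in the frame of stack_base between 0.037 and 0.051 m and x of tube_5 in the frame of stack_base between -0.025 and 0.025 m and y of tube_5 in the frame of stack_base between -0.062 and -0.028 m and angle between the y axis of tube_5 and the x axis of stack_base, either way round below 0.2 rad) or (z of tube_5 in the frame of stack_base between 0.057 and 0.071 m and y of tube_5 in the frame of stack_base between -0.025 and 0.025 m and x of tube_5 in the frame of stack_base between 0.028 and 0.062 m and angle between the y axis of tube_5 and the y axis of stack_base, either way round below 0.2 rad) or (z of tube_5 in the frame of stack_base between 0.057 and 0.071 m and y of tube_5 in the frame of stack_base between -0.025 and 0.025 m and x of tube_5 in the frame of stack_base between -0.062 and -0.028 m and angle between the y axis of tube_5 and the y axis of stack_base, either way round below 0.2 rad) or (z of tube_5 in the frame of stack_base between 0.077 and 0.091 m and x of tube_5 in the frame of stack_base between -0.025 and 0.025 m and y of tube_5 in the frame of stack_base between 0.028 and 0.062 m and angle between the y axis of tube_5 and the x axis of stack_base, either way round below 0.2 rad) or (z of tube_5 in the frame of stack_base between 0.077 and 0.091 m and x of tube_5 in the frame of stack_base between -0.025 and 0.025 m and y of tube_5 in the frame of stack_base between -0.062 and -0.028 m and angle between the y axis of tube_5 and the x axis of stack_base, either way round below 0.2 rad)) and ((z of tube_6 in the frame of stack_base between 0.037 and 0.051 m and x of tube_6 in the frame of stack_base between -0.025 and 0.025 m and y of tube_6 in the frame of stack_base between 0.028 and 0.062 m and angle between the y axis of tube_6 and the x axis of stack_base, either way round below 0.2 rad) or (z of tube_6 in the frame of stack_base between 0.037 and 0.051 m and x of tube_6 in the frame of stack_base between -0.025 and 0.025 m and y of tube_6 in the frame of stack_base between -0.062 and -0.028 m and angle between the y axis of tube_6 and the x axis of stack_base, either way round below 0.2 rad) or (z of tube_6 in the frame of stack_base between 0.057 and 0.071 m and y of tube_6 in the frame of stack_base between -0.025 and 0.025 m and x of tube_6 in the frame of stack_base between 0.028 and 0.062 m and angle between the y axis of tube_6 and the y axis of stack_base, either way round below 0.2 rad) or (z of tube_6 in the frame of stack_base between 0.057 and 0.071 m and y of tube_6 in the frame of stack_base between -0.025 and 0.025 m and x of tube_6 in the frame of stack_base between -0.062 and -0.028 m and angle between the y axis of tube_6 and the y axis of stack_base, either way round below 0.2 rad) or (z of tube_6 in the frame of stack_base between 0.077 and 0.091 m and x of tube_6 in the frame of stack_base between -0.025 and 0.025 m and y of tube_6 in the frame of stack_base between 0.028 and 0.062 m and angle between the y axis of tube_6 and the x axis of stack_base, either way round below 0.2 rad) or (z of tube_6 in the frame of stack_base between 0.077 and 0.091 m and x of tube_6 in the frame of stack_base between -0.025 and 0.025 m and y of tube_6 in the frame of stack_base between -0.062 and -0.028 m and angle between the y axis of tube_6 and the x axis of stack_base, either way round below 0.2 rad)) and value of joint clamp_bar above 0.045 m); the robot touches nothing.
It fails at once if the spanner is moved more than 40 mm (distance of spanner_1 from where it was at the start of the episode above 0.04 m).
It fails at once if the angle offcut is moved more than 40 mm (distance of angle_offcut from where it was at the start of the episode above 0.04 m).
Of tube_1, tube_2, tube_3, tube_4, tube_5, tube_6 only 4 to 6 are there at a start; the rules pass over those that are not, and their reading is None.
At some moment in a run one of tube_1, tube_2, tube_3, tube_4, tube_5, tube_6 may be knocked a few centimetres aside while the robot is not near it.
Once in a run the grip may slacken for a moment while it holds something.
It also fails if it takes over 210 s, if anything falls off the work surface, if the arm or the gripper's body presses on something with over 40 N, if the wrist force passes 120 N, or if a joint passes its speed limit or range.

## Working session

There is one attempt and no reset: what is moved stays moved. The work goes in short steps, Python scripts to look and compute and a tool call to move; the robot and the scene stay as the last step left them, time stands still between calls to the robot, and variables do not carry over. Pictures are saved under pics/ and viewed, at most 14 in all, crops included, and the job is handed in when it is done.

Besides the shell and the picture viewer there is one more tool, called after "Request:" as name([rows], argument=value, ...), one row to a line, values as JSON. servo_tool: Moves the arm, as the interface text tells. Its arguments: {"type":"object","properties":{"motion":{"type":"array","items":{"type":"array","items":{"type":"array","items":{"type":"number"}}}},"grip_force":{"type":"number"}},"required":["motion"]}

```bash
ls; mkdir -p pics
python3 - <<'E'
from station import ctrl
import cv2,numpy as np
print(ctrl.get_state())
for n in("scene","top"):
    im=ctrl.snapshot(n); cv2.imwrite(f"pics/{n}0.png",im[:,:,::-1]); print(n,ctrl.camera_model(n))
E
```

```text
pics
{'t': 0.0, 'q': array([-1.40060213e+00,  1.24498702e-01,  1.65167543e+00, -9.43204239e-06,
        1.36750297e+00, -8.26334659e-02]), 'qd': array([ 0.00019573,  0.00103601,  0.00088847,  0.00062223, -0.00074143,
        0.00108648]), 'joint_efforts': array([ 2.12769854e-03, -4.17604780e+01, -3.59932566e+01,  7.75349583e-02,
        4.92136495e-02, -1.64546173e-04]), 'ee_pos': array([ 162.43093767, -628.7091034 ,  213.39035616]), 'tcp_rot': array([-3.11445821e+00, -3.95824348e-01,  1.57690964e-04]), 'force': array([ 0.46927329, -0.09250904,  0.10911105]), 'torque': array([ 0.05011054,  0.0655708 , -0.01512696]), 'finger_force': 0.0, 'finger_gap': 1.0003426568670384}
scene {'mtx': array([[511.67782878,   0.        , 284.28325031],
       [  0.        , 511.67782878, 203.89891812],
       [  0.        ,   0.        ,   1.        ]]), 'position': array([-114.5237712 ,  567.09352254, 1029.56151367]), 'rotation': array([ 0.34747738, -0.84052237, -2.18220682])}
top {'mtx': array([[452.4483423 ,   0.        , 287.01633728],
       [  0.        , 452.4483423 , 207.30710711],
       [  0.        ,   0.        ,   1.        ]]), 'position': array([ 378.22150434,   35.24192835, 1343.9590026 ]), 'rotation': array([ 0.03641601, -0.03952035, -1.54803338])}
```

View pics/top0.png

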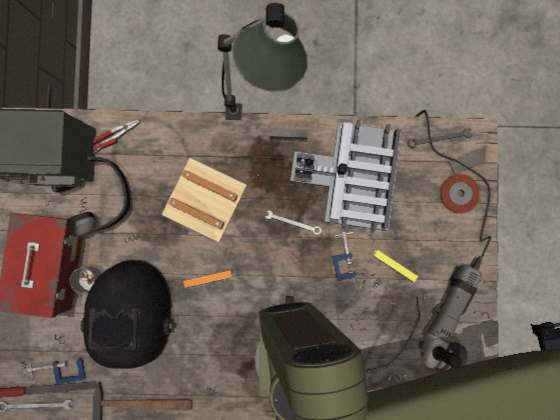

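View pics/scene0.png

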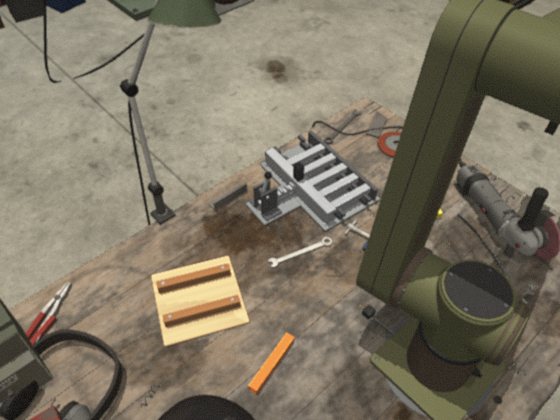

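```bash
cat > h.py <<'E'
import cv2,numpy as np
from scipy.spatial.transform import Rotation as R
from station import ctrl
def ray(cm,u,v):
    M=cm["mtx"]; d=np.array([(u-M[0,2])/M[0,0],-(v-M[1,2])/M[1,1],-1.])
    return np.array(cm["position"]),R.from_rotvec(cm["rotation"]).apply(d)
def onz(cm,u,v,z):
    p,d=ray(cm,u,v); return p+d*(z-p[2])/d[2]
def proj(cm,P):
    q=R.from_rotvec(cm["rotation"]).inv().apply(np.atleast_2d(P)-cm["position"]); M=cm["mtx"]
    return np.c_[M[0,2]+M[0,0]*q[:,0]/-q[:,2], M[1,2]+M[1,1]*q[:,1]/q[:,2]]
E
python3 - <<'E'
import cv2
im=cv2.imread('pics/top0.png')
cv2.imwrite('pics/c1.png',cv2.resize(im[115:240,280:410],None,fx=4.8,fy=4.8,interpolation=cv2.INTER_CUBIC))
E
```

```text
(no output)
```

View pics/c1.png

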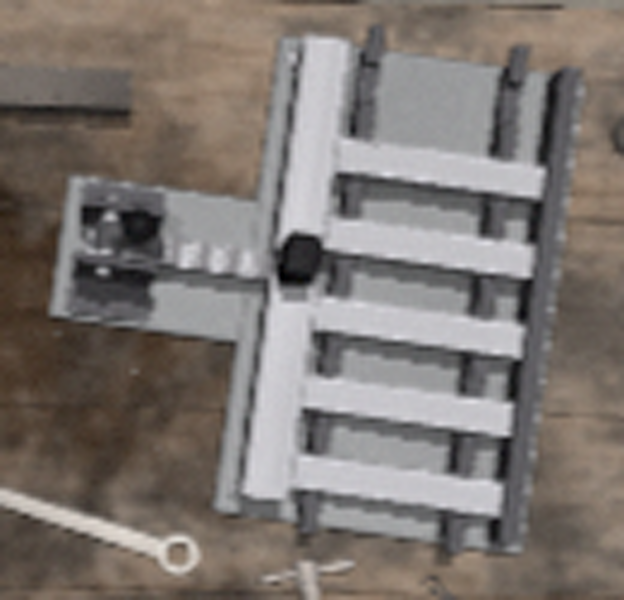

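Run:
```python
from h import *
cm=ctrl.camera_model("top"); sc=ctrl.camera_model("scene")
f=lambda p:(280+p[0]/4.8-.4,115+p[1]/4.8-.4)
ends=np.array([onz(cm,*f(p),50) for p in [(545,182),(533,263),(522,340),(513,418),(502,496)]])
print(ends.round(1)); 
xs=np.array([72,24,-24,-72,-120])
k=np.polyfit(xs,ends[:,:2],1); print(k, np.hypot(*k[0]), np.degrees(np.arctan2(k[0][1],k[0][0])))
ex=k[0]/np.hypot(*k[0]); ey=np.array([-ex[1],ex[0]]); o=k[1]+70*ey; print("origin",o,"ang",np.arctan2(ex[1],ex[0]))
# handle, knob in the clamp's frame
H=onz(cm,*f((298,255)),109)[:2]-o; K=onz(cm,*f((138,226)),126)[:2]-o
print("handle",H@ex,H@ey,"knob",K@ex,K@ey)
# bed corners (z=10)
for p in [(285,38),(218,512),(520,552),(72,178),(50,315)]:
    b=onz(cm,*f(p),10)[:2]-o; print("bed",(b@ex).round(1),(b@ey).round(1))
for n in("top","scene"):
    im=cv2.imread(f"pics/{n}0.png"); c=ctrl.camera_model(n)
    hsv=cv2.cvtColor(im,cv2.COLOR_BGR2HSV)
    m=cv2.inRange(hsv,(5,120,60),(14,220,190))
    x0,x1,y0,y1=(155,255,150,250) if n=="top" else (145,255,250,350)
    w=np.zeros_like(m); w[y0:y1,x0:x1]=m[y0:y1,x0:x1]
    cs=sorted(cv2.findContours(w,0,2)[0],key=cv2.contourArea)[-2:]
    for q in cs:
        r=cv2.minAreaRect(q); bx=cv2.boxPoints(r); P=np.array([onz(c,*u,34) for u in bx])
        mid=P.mean(0); e=[np.linalg.norm(P[1]-P[0]),np.linalg.norm(P[2]-P[1])]
        d=(P[1]-P[0]) if e[0]>e[1] else P[2]-P[1]
        print(n,mid.round(1),np.round(e,1),np.arctan2(d[1],d[0]).round(3))
```

```text
[[ 606.  -268.9   50. ]
 [ 556.9 -262.2   50. ]
 [ 510.5 -256.1   50. ]
 [ 463.6 -251.3   50. ]
 [ 416.9 -245.3   50. ]]
[[ 9.82379687e-01 -1.20913143e-01]
 [ 5.34334487e+02 -2.59654071e+02]] 0.9897928257145372 -7.016781786454959
origin [ 542.88569053 -190.17834231] ang -0.12246594506760868
handle -1.9172631897555392 76.37919164577632 knob -1.2904669479538078 169.7771313771024
bed 146.2 92.9
bed -151.0 92.8
bed -148.6 -94.1
bed 40.4 211.2
bed -45.7 212.4
top [501.3 260.8  34. ] [ 18.9 168.3] -1.994
top [419.8 297.1  34. ] [ 19.8 167.9] -1.998
scene [492.4 267.   34. ] [165.9  18.8] -1.994
scene [410.8 304.4  34. ] [167.2  16.8] -2.011
```

Request:
servo_tool([
  [[1,46,-33,-12,0,0,0],[1,46,-33,-12,0,0,0],[1,46,-33,-12,0,0,0],[1,46,-33,-12,0,0,0],[1,46,-33,-12,0,0,0],[1,46,-33,-12,0,0,0],[1,46,-33,-12,0,0,0],[1,46,-33,-12,0,0,0],[1,46,-33,-12,0,0,0],[1,46,-33,-12,0,0,0]],
])

```text
t: 1.35
ee_pos: [526.1, -193.1, 334.6]
tcp_rot: [-3.116, -0.396, 0.001]
force: [-0.7, -0.8, 0.6]
finger_gap: 0.997
finger_force: 0.0
```

Request:
servo_tool([
  [[-1,0,0,0,0,0,-0.17],[-1,0,0,0,0,0,-0.17],[-1,0,0,0,0,0,-0.17],[-1,0,0,0,0,0,-0.17],[-1,0,0,0,0,0,-0.17],[-1,0,0,0,0,0,-0.17],[-1,0,0,0,0,0,-0.17],[-1,0,0,0,0,0,0],[-1,0,0,0,0,0,0]],
])

```text
t: 2.48
ee_pos: [525.3, -194.7, 334.3]
tcp_rot: [-2.361, -2.072, 0.0]
force: [-0.4, 0.6, -1.1]
finger_gap: 0.114
finger_force: 0.0
```

```bash
cat >> h.py <<'E'
def go(x,y,z,yaw=None):
    """shift in present tool axes to a world target, then the turn about tool z; yaw = world angle of tool x"""
    s=ctrl.get_state(); T=R.from_rotvec(s["tcp_rot"]).as_matrix()
    d=T.T@(np.array([x,y,z])-s["ee_pos"]); a=np.arctan2(T[1,0],T[0,0])
    t=0 if yaw is None else (yaw-a+np.pi/2)%np.pi-np.pi/2
    print("t",round(s["t"],2),"pos",s["ee_pos"].round(1),"yaw",round(a,3),"toolz",T[:,2].round(3),"q6",s["q"][5].round(2),"gap",round(s["finger_gap"]*95,1),"| shift",d.round(1),"turn z",round(-t,3))
def snap(n,f):
    cm=ctrl.camera_model(n); im=ctrl.snapshot(n)[:,:,::-1].copy(); cv2.imwrite(f"pics/{f}.png",im); np.savez(f"pics/{f}.npz",**cm); return im,cm
E
python3 - <<'E'
from h import *
go(541,-190,330,1.449); im,cm=snap("wrist","w1"); print(cm)
E
```

```text
t 2.48 pos [ 525.3 -194.7  334.3] yaw 1.44 toolz [-0.  0. -1.] q6 -0.32 gap 10.8 | shift [ 6.8 15.   4.3] turn z -0.009
{'mtx': array([[360.30253586,   0.        , 277.42597142],
       [  0.        , 360.30253586, 200.71708574],
       [  0.        ,   0.        ,   1.        ]]), 'position': array([ 534.21298281, -125.59286638,  504.90920735]), 'rotation': array([-0.25382999,  0.01710495, -0.12958437])}
```

View pics/w1.png

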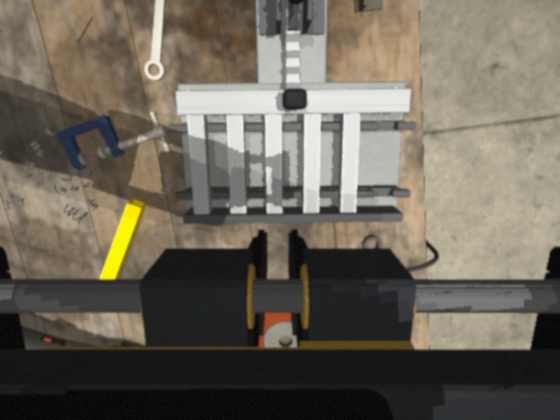

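Run:
```python
from h import *
cm=dict(np.load("pics/w1.npz"))
P=np.array([onz(cm,*p,50)[:2] for p in [(202,212),(238,212),(274,212),(312,212),(349,211)]])
k=np.polyfit([-120,-72,-24,24,72],P,1); ex=k[0]/np.hypot(*k[0]); print("scale",np.hypot(*k[0]))
ey=np.array([-ex[1],ex[0]]); print("ang",np.arctan2(ex[1],ex[0]),"o",k[1]+70*ey)
a=-.122; ex=np.array([np.cos(a),np.sin(a)]); ey=np.array([-ex[1],ex[0]]);o=np.array([541,-190])
for n,p,z in [("handle",(295,99),109),("handle_back",(295,90),109),("bedL",(185,220),10),("bedR",(402,218),10)]:
    b=onz(cm,*p,z)[:2]; print(n,b,(b-o)@ex,(b-o)@ey)
```

```text
scale 1.0080640012634148
ang -0.12453985904230068 o [ 546.16584231 -190.82683617]
handle [ 553.50872016 -119.76675197] 3.868529081743981 71.23350119400065
handle_back [ 554.58188234 -110.72137815] 3.832914546678669 80.34224403630485
bedL [ 381.58963089 -264.22821077] -149.19211395843308 -93.07634600471431
bedR [ 691.37482848 -301.75026651] 162.8568637839015 -92.61939874419629
```

Request:
servo_tool([
  [[-1,42,6,0,0,0,-0.009],[-1,42,6,0,0,0,0],[-1,41,5,0,0,0,0],[-1,0,0,0,0,0,0],[-1,0,0,50,0,0,0],[-1,0,0,50,0,0,0],[-1,0,0,50,0,0,0],[-1,0,0,40,0,0,0],[-1,0,0,20,0,0,0],[-1,0,0,0,0,0,0]],
])

```text
t: 3.78
ee_pos: [556.6, -73.2, 123.5]
tcp_rot: [-2.349, -2.083, 0.003]
force: [-0.3, 1.2, 0.6]
finger_gap: 0.008
finger_force: 0.0
```

Run:
```python
from h import *
go(544+.122*185,-190+.9926*185,112,1.449); im,cm=snap("wrist","w2"); im2,c2=snap("scene","s2")
cv2.imwrite("pics/c2.png",np.vstack([cv2.resize(im[0:230,100:460],(720,460)),cv2.resize(im2[150:220,220:400],(720,280))])[:600])
cv2.imwrite("pics/c2.png",np.hstack([cv2.resize(im[0:230,180:420],(400,383)),cv2.resize(im2[150:230,230:310],(383,383),interpolation=cv2.INTER_CUBIC)]))
```

```text
t 3.77 pos [556.6 -73.2 123.5] yaw 1.451 toolz [-0.003  0.    -1.   ] q6 -0.11 gap 0.7 | shift [67.5  1.9 11.5] turn z 0.002
```

View pics/c2.png

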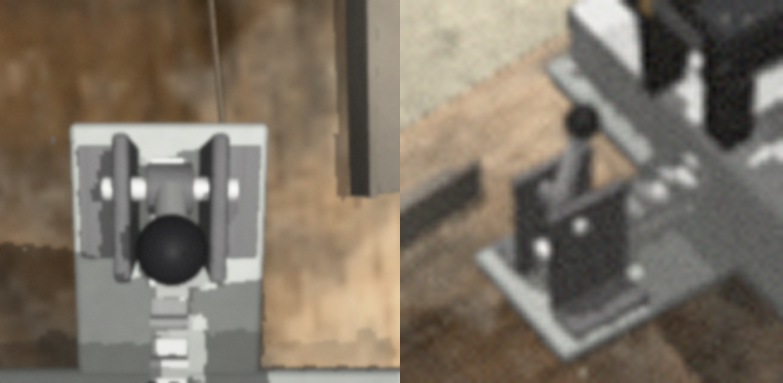

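Run:
```python
from h import *
cm=dict(np.load("pics/w2.npz")); b=onz(cm,283,149.5,126); s=ctrl.get_state()
print(b, R.from_rotvec(s["tcp_rot"]).as_matrix().T@(b-s["ee_pos"]))
```

```text
[565.06103504 -23.17616106 126.        ] [50.57789132  0.35628141  0.53387658]
```

Request:
servo_tool([
  [[-1,0,0,12,0,0,0],[-1,20,0,0,0,0,0],[-1,6,0,0,0,0,0],[-1,7,0,0,0,0,0],[-1,7,0,0,0,0,0],[-1,7,0,0,0,0,0],[-1,7,0,0,0,0,0],[-1,7,0,0,0,0,0],[-1,6,0,0,0,0,0],[-1,5,0,0,0,0,0]],
])

```text
t: 5.12
ee_pos: [566.3, -1.3, 112.8]
tcp_rot: [2.348, 2.085, -0.0]
force: [1.0, -3.5, -1.9]
finger_gap: 0.01
finger_force: 1.4
```

Request:
servo_tool([
  [[-1,0,0,0,0,0,0],[-1,0,0,0,0,0,0]],
])

```text
t: 5.38
ee_pos: [566.2, -0.5, 112.8]
tcp_rot: [-2.348, -2.087, -0.001]
force: [0.2, -2.6, 1.0]
finger_gap: 0.002
finger_force: 0.8
```

Run:
```python
from h import *
go(0,0,0); im,cm=snap("wrist","w3"); im2,c2=snap("scene","s3")
cv2.imwrite("pics/c3.png",np.hstack([cv2.resize(im[0:230,180:420],(400,383)),cv2.resize(im2[150:230,230:310],(383,383),interpolation=cv2.INTER_CUBIC)]))
```

```text
t 5.38 pos [ 5.662e+02 -5.000e-01  1.128e+02] yaw 1.453 toolz [ 0.  0. -1.] q6 0.02 gap 0.2 | shift [ -66.1 -562.3  112.7] turn z 0
```

View pics/c3.png

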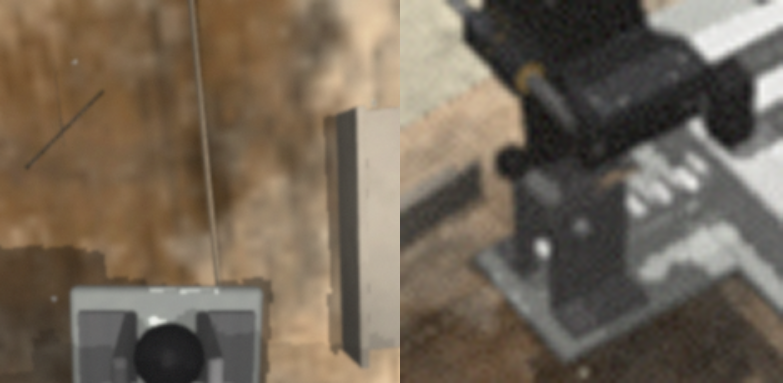

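Request:
servo_tool([
  [[-1,-15,0,-15,0,0,0],[-1,-15,0,-25,0,0,0],[-1,-40,0,0,0,0,0],[-1,-40,0,0,0,0,0],[-1,-38,0,0,0,0,0],[-1,0,0,0,0,0,0],[-1,0,0,40,0,0,0],[-1,0,0,38,0,0,0],[-1,0,0,0,0,0,0]],
])

```text
t: 6.6
ee_pos: [545.7, -146.8, 71.6]
tcp_rot: [-2.344, -2.081, 0.005]
force: [-0.3, 1.0, -0.8]
finger_gap: 0.003
finger_force: 0.0
```

Request:
servo_tool([
  [[-1,7,0,0,0,0,0],[-1,7,0,0,0,0,0],[-1,7,0,0,0,0,0],[-1,7,0,0,0,0,0],[-1,7,0,0,0,0,0],[-1,7,0,0,0,0,0],[-1,0,0,0,0,0,0]],
])

```text
t: 7.48
ee_pos: [554.6, -106.5, 76.6]
tcp_rot: [2.347, 2.085, 0.002]
force: [0.0, -2.2, 1.6]
finger_gap: 0.005
finger_force: 1.0
```

Request:
servo_tool([
  [[-1,7,0,0,0,0,0],[-1,7,0,0,0,0,0],[-1,7,0,0,0,0,0],[-1,5,0,0,0,0,0],[-1,2,0,0,0,0,0],[-1,0,0,0,0,0,0]],
])

```text
t: 8.22
ee_pos: [557.6, -81.9, 76.7]
tcp_rot: [2.344, 2.082, -0.005]
force: [-2.4, -13.0, 2.4]
finger_gap: 0.003
finger_force: 6.6
```

Request:
servo_tool([
  [[-1,3,0,0,0,0,0],[-1,0,0,0,0,0,0]],
])

```text
t: 8.48
ee_pos: [557.6, -82.0, 76.8]
tcp_rot: [2.34, 2.08, -0.012]
force: [-4.9, -22.3, 1.6]
finger_gap: 0.008
finger_force: 11.7
```

Request:
servo_tool([
  [[-1,-20,0,0,0,0,0],[-0.16,0,0,-50,0,0,0],[-0.16,-20,0,-50,0,0,0],[-0.16,-20,0,-50,0,0,0],[-0.16,-20,0,-50,0,0,0],[-0.16,-20,0,0,0,0,0],[-0.16,0,0,0,0,0,0]],
])

```text
t: 9.35
ee_pos: [545.1, -175.6, 274.6]
tcp_rot: [-2.351, -2.083, -0.001]
force: [-0.3, 0.6, -1.2]
finger_gap: 0.42
finger_force: 0.0
```

Run:
```python
from h import *
go(544,-190,280,1.449); im,cm=snap("wrist","w4"); 
cv2.imwrite("pics/c4.png",im[:300])
```

```text
t 9.35 pos [ 545.1 -175.6  274.6] yaw 1.45 toolz [ 0.     0.001 -1.   ] q6 -0.29 gap 39.9 | shift [-14.4   0.7  -5.4] turn z 0.001
```

View pics/c4.png

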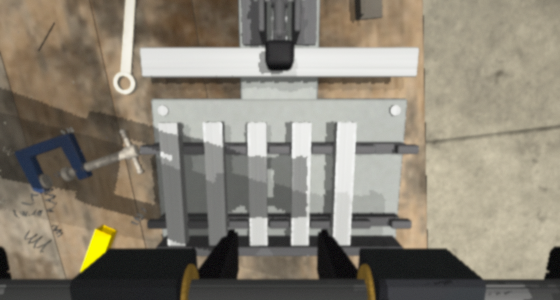

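Run:
```python
from h import *
cm=dict(np.load("pics/w4.npz")); a=-.122; ex=np.array([np.cos(a),np.sin(a)]); ey=np.array([-ex[1],ex[0]]);o=np.array([544,-190])
for p,q in [((169,123),(176,243)),((213,123),(218,243)),((257,123),(259,243)),((301,123),(300,243)),((346,123),(343,243))]:
    A,B=[onz(cm,*u,50)[:2] for u in (p,q)]; m=(A+B)/2; d=A-B
    print(m.round(1),((m-o)@ex).round(1),((m-o)@ey).round(1),np.hypot(*d).round(1),np.arctan2(d[1],d[0]).round(3))
print(proj(cm,ctrl.get_state()["ee_pos"]))
```

```text
[ 426.4 -176.5] -118.3 -0.9 137.2 1.434
[ 474.2 -182.3] -70.2 -0.8 137.2 1.448
[ 521.5 -188. ] -22.6 -0.8 137.2 1.453
[ 568.7 -193.7] 24.9 -0.7 137.2 1.458
[ 617.6 -199.7] 74.2 -0.6 137.2 1.472
[[276.94627622 246.83477942]]
```

Request:
servo_tool([
  [[-0.16,-8,37,0,0,0,0],[-0.16,-7,38,40,0,0,0],[-0.16,0,0,50,0,0,0],[-0.16,0,0,50,0,0,0],[-0.16,0,0,50,0,0,0],[-0.16,0,0,0,0,0,0]],
])

```text
t: 10.15
ee_pos: [613.0, -195.7, 77.1]
tcp_rot: [-2.339, -2.078, 0.009]
force: [-0.3, 0.2, 0.8]
finger_gap: 0.42
finger_force: 0.0
```

Run:
```python
from h import *
go(617.6,-199.7,22,1.449)
```

```text
t 10.15 pos [ 613.  -195.7   77.1] yaw 1.453 toolz [-0.013  0.006 -1.   ] q6 -0.27 gap 39.9 | shift [-3.6  5.7 55. ] turn z 0.004
```

Request:
servo_tool([
  [[-0.16,0,0,0,0,0,0]],
])

```text
t: 10.28
ee_pos: [618.5, -198.4, 85.6]
tcp_rot: [2.349, 2.086, 0.001]
force: [0.0, 0.2, 0.9]
finger_gap: 0.419
finger_force: 0.0
```

Run:
```python
from h import *
go(617.6,-199.7,22,1.449)
```

```text
t 10.28 pos [ 618.5 -198.4   85.6] yaw 1.452 toolz [ 0.001  0.    -1.   ] q6 -0.27 gap 39.8 | shift [-1.4 -0.8 63.6] turn z 0.003
```

Request:
servo_tool([
  [[-0.16,-1,-1,25,0,0,0],[-0.16,0,0,25,0,0,0],[-0.16,0,0,13,0,0,0],[-0.16,0,0,0,0,0,0],[-0.16,0,0,0,0,0,0],[-1,0,0,0,0,0,0],[-1,0,0,0,0,0,0],[-1,0,0,0,0,0,0],[-1,0,0,0,0,0,0]],
], grip_force=35)

```text
t: 11.4
ee_pos: [617.1, -199.8, 22.1]
tcp_rot: [2.349, 2.085, 0.0]
force: [-1.1, 0.0, 3.1]
finger_gap: 0.204
finger_force: 35.0
```

Request:
servo_tool([
  [[-1,0,0,-15,0,0,0],[-1,0,0,-25,0,0,0],[-1,0,0,-40,0,0,0],[-1,0,0,-50,0,0,0],[-1,0,0,-40,0,0,0],[-1,0,0,0,0,0,0],[-1,0,0,0,0,0,0]],
])

```text
t: 12.28
ee_pos: [616.1, -199.4, 190.4]
tcp_rot: [-2.348, -2.084, 0.001]
force: [-0.5, -0.9, -2.1]
finger_gap: 0.21
finger_force: 35.0
```

Run:
```python
from h import *
go(456,282,192,2.717)
```

```text
t 12.28 pos [ 616.1 -199.4  190.4] yaw 1.452 toolz [-0.002  0.001 -1.   ] q6 -0.28 gap 20.0 | shift [ 459.  -216.1   -0.9] turn z -1.265
```

Request:
servo_tool([
  [[-1,46,-22,-5,0,0,0],[-1,46,-22,-5,0,0,0],[-1,46,-22,-5,0,0,0],[-1,46,-22,-5,0,0,0],[-1,46,-22,-5,0,0,0],[-1,46,-22,-5,0,0,0],[-1,46,-22,0,0,0,0],[-1,36,-42,0,0,0,0],[-1,0,0,0,0,0,0],[-1,0,0,0,0,0,0]],
])

```text
t: 13.52
ee_pos: [464.0, 178.7, 219.7]
tcp_rot: [-2.348, -2.085, 0.004]
force: [1.3, -1.0, -1.4]
finger_gap: 0.208
finger_force: 35.0
```

Run:
```python
from h import *
go(456,282,192,2.717); im,cm=snap("wrist","w5"); 
cv2.imwrite("pics/c5.png",im[:300])
hsv=cv2.cvtColor(im,cv2.COLOR_BGR2HSV); m=cv2.inRange(hsv,(5,120,60),(14,220,190))
for q in sorted(cv2.findContours(m,0,2)[0],key=cv2.contourArea)[-3:]:
    bx=cv2.boxPoints(cv2.minAreaRect(q)); P=np.array([onz(cm,*u,34) for u in bx]); e=[np.linalg.norm(P[1]-P[0]),np.linalg.norm(P[2]-P[1])]
    d=(P[1]-P[0]) if e[0]>e[1] else P[2]-P[1]
    print(bx.round().tolist(),P.mean(0).round(1),np.round(e,1),np.arctan2(d[1],d[0]).round(3))
```

```text
t 13.53 pos [464.  178.7 219.7] yaw 1.452 toolz [-0.003 -0.001 -1.   ] q6 0.38 gap 19.8 | shift [101.7 -20.   27.6] turn z -1.265
[[237.0, 25.0], [241.0, 12.0], [244.0, 13.0], [240.0, 26.0]] [447.4 327.7  34. ] [11.4  2.5] 1.111
[[198.0, 137.0], [209.0, 137.0], [209.0, 146.0], [198.0, 146.0]] [395.6 223.8  34. ] [10.8  8.8] -0.118
[[10.0, 51.0], [21.0, 45.0], [92.0, 180.0], [81.0, 186.0]] [254.7 262.5  34. ] [ 12.4 135.8] -1.32
```

View pics/c5.png

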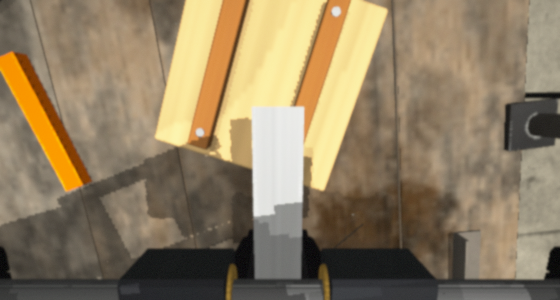

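Run:
```python
from h import *
cm=dict(np.load("pics/w5.npz"))
A,B,C=[onz(cm,*p,8)[:2] for p in [(156,139),(323,190),(387,11)]]
print(A,B,C,np.linalg.norm(B-A),np.linalg.norm(C-B)); print("centre from corners",(A+C)/2, "angle",np.arctan2(*(C-B)[::-1]),np.arctan2(*(B-A)[::-1]))
S1=onz(cm,200,132,34)[:2];S2=onz(cm,336,11,34)[:2];print("screws",(S1+S2)/2,np.linalg.norm(S1-S2))
```

```text
[340.86541175 230.49735016] [510.26062833 155.1194471 ] [586.7125079  324.10825733] 185.40918982514458 185.4780522731388
centre from corners [463.78895982 277.30280375] angle 1.1459417609554088 -0.41867352474655495
screws [463.64295804 278.82370373] 166.8105299114337
```

Request:
servo_tool([
  [[-1,47,0,0,0,0,0],[-1,48,0,0,0,0,0],[-1,47,0,0,0,0,0],[-1,0,0,0,0,0,-0.16],[-1,0,0,0,0,0,-0.16],[-1,0,0,0,0,0,-0.16],[-1,0,0,0,0,0,-0.16],[-1,0,0,0,0,0,-0.16],[-1,0,0,0,0,0,-0.16],[-1,0,0,0,0,0,-0.16]],
])

```text
t: 14.82
ee_pos: [482.6, 318.7, 220.7]
tcp_rot: [-0.878, -3.015, 0.002]
force: [0.3, -0.2, -2.0]
finger_gap: 0.211
finger_force: 35.0
```

Request:
servo_tool([
  [[-1,0,0,40,0,0,-0.145],[-1,0,0,50,0,0,0],[-1,0,0,40,0,0,0],[-1,0,0,0,0,0,0],[-1,0,0,0,0,0,0]],
])

```text
t: 15.45
ee_pos: [483.1, 319.9, 93.1]
tcp_rot: [0.664, 3.069, 0.002]
force: [0.3, -0.3, -0.9]
finger_gap: 0.204
finger_force: 35.0
```

Run:
```python
from h import *
go(480.5,320,27,2.717)
```

```text
t 15.45 pos [483.1 319.9  93.1] yaw 2.715 toolz [ 0.002  0.001 -1.   ] q6 -0.65 gap 19.4 | shift [ 2.5 -1.  66.1] turn z -0.002
```

Request:
servo_tool([
  [[-1,2,-1,30,0,0,0],[-1,0,0,20,0,0,0],[-1,0,0,10,0,0,0],[-1,0,0,5,0,0,0],[-1,0,0,0,0,0,0],[-1,0,0,0,0,0,0]],
])

```text
t: 16.2
ee_pos: [479.9, 320.3, 27.5]
tcp_rot: [0.662, 3.07, 0.001]
force: [0.4, 0.6, -1.3]
finger_gap: 0.209
finger_force: 35.0
```

Run:
```python
from h import *
go(480.5,320,27,2.717); print(ctrl.get_state()["force"].round(1))
```

```text
t 16.2 pos [479.9 320.3  27.5] yaw 2.717 toolz [ 0.001  0.001 -1.   ] q6 -0.65 gap 19.9 | shift [-0.6 -0.   0.5] turn z -0.0
[ 0.4  0.6 -1.3]
```

Request:
servo_tool([
  [[-0.16,0,0,0,0,0,0],[-0.16,0,0,0,0,0,0],[-0.16,0,0,-15,0,0,0],[-0.16,0,0,-40,0,0,0],[-0.16,0,0,-50,0,0,0.16],[-0.16,0,0,-50,0,0,0.16],[-0.16,0,0,-15,0,0,0.16],[-0.16,0,0,0,0,0,0.16],[-0.16,0,0,0,0,0,0.16],[-0.16,0,0,0,0,0,0.16]],
])

```text
t: 17.45
ee_pos: [479.5, 320.1, 198.2]
tcp_rot: [2.011, 2.412, 0.003]
force: [-0.9, -0.3, 0.1]
finger_gap: 0.421
finger_force: 0.0
```

Request:
servo_tool([
  [[-0.16,0,0,0,0,0,0.16],[-0.16,0,0,0,0,0,0.147],[-0.16,-45,13,0,0,0,0],[-0.16,-45,14,0,0,0,0],[-0.16,-45,13,0,0,0,0],[-0.16,-45,14,0,0,0,0],[-0.16,-45,13,0,0,0,0],[-0.16,-45,14,0,0,0,0],[-0.16,-45,13,0,0,0,0],[-0.16,-45,14,0,0,0,0]],
])

```text
t: 18.7
ee_pos: [543.4, -52.1, 198.3]
tcp_rot: [2.351, 2.082, 0.002]
force: [-0.6, 0.2, -0.7]
finger_gap: 0.424
finger_force: 0.0
```

Request:
servo_tool([
  [[-0.16,-45,14,0,0,0,0],[-0.16,-45,13,0,0,0,0],[-0.16,-45,14,0,0,0,0],[-0.16,0,0,0,0,0,0],[-0.16,0,0,0,0,0,0]],
])

```text
t: 19.32
ee_pos: [567.5, -189.2, 197.4]
tcp_rot: [2.352, 2.083, 0.001]
force: [0.7, 0.2, 0.0]
finger_gap: 0.419
finger_force: 0.0
```

Run:
```python
from h import *
go(568.7,-193.7,22,1.449); im,cm=snap("wrist","w6"); a,b=snap("top","t6")
cv2.imwrite("pics/c6.png",np.hstack([im[:300,100:460],cv2.resize(a[140:250,150:260],(300,300),interpolation=cv2.INTER_CUBIC)]))
```

```text
t 19.32 pos [ 567.5 -189.2  197.4] yaw 1.45 toolz [ 0.001  0.    -1.   ] q6 -0.29 gap 39.8 | shift [ -4.4   1.7 175.4] turn z 0.001
```

View pics/c6.png

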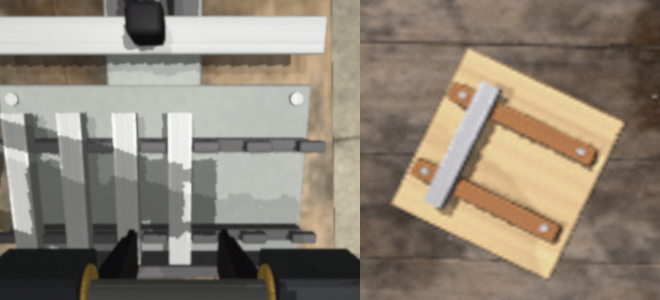

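Request:
servo_tool([
  [[-0.16,-4,1,40,0,0,0],[-0.16,0,0,50,0,0,0],[-0.16,0,0,40,0,0,0],[-0.16,0,0,25,0,0,0],[-0.16,0,0,15,0,0,0],[-0.16,0,0,5,0,0,0],[-0.16,0,0,0,0,0,0],[-0.16,0,0,0,0,0,0],[-1,0,0,0,0,0,0],[-1,0,0,0,0,0,0]],
])

```text
t: 20.68
ee_pos: [568.3, -193.8, 22.3]
tcp_rot: [2.351, 2.082, 0.001]
force: [0.3, 0.5, -0.5]
finger_gap: 0.267
finger_force: 0.0
```

Request:
servo_tool([
  [[-1,0,0,0,0,0,0],[-1,0,0,0,0,0,0],[-1,0,0,-15,0,0,0],[-1,0,0,-25,0,0,0],[-1,0,0,-40,0,0,0],[-1,0,0,-50,0,0,0],[-1,0,0,-45,0,0,0],[-1,0,0,0,0,0,0],[-1,0,0,0,0,0,0]],
])

```text
t: 21.8
ee_pos: [567.3, -193.2, 195.9]
tcp_rot: [-2.351, -2.082, 0.001]
force: [-0.2, 0.4, -1.4]
finger_gap: 0.209
finger_force: 35.0
```

Run:
```python
from h import *
go(443.5,238,197,2.717)
```

```text
t 21.8 pos [ 567.3 -193.2  195.9] yaw 1.45 toolz [-0.001  0.001 -1.   ] q6 -0.3 gap 19.9 | shift [ 413.1 -175.    -0.7] turn z -1.267
```

Request:
servo_tool([
  [[-1,46,-19,0,0,0,0],[-1,46,-20,0,0,0,0],[-1,46,-19,0,0,0,0],[-1,46,-20,0,0,0,0],[-1,46,-19,0,0,0,0],[-1,46,-20,0,0,0,0],[-1,46,-19,0,0,0,0],[-1,46,-20,0,0,0,0],[-1,45,-19,0,0,0,0]],
])

```text
t: 22.92
ee_pos: [442.0, 238.5, 193.9]
tcp_rot: [-2.351, -2.082, 0.007]
force: [0.1, -0.1, -1.6]
finger_gap: 0.206
finger_force: 35.0
```

Request:
servo_tool([
  [[-1,0,0,0,0,0,-0.16],[-1,0,0,0,0,0,-0.16],[-1,0,0,0,0,0,-0.16],[-1,0,0,0,0,0,-0.16],[-1,0,0,0,0,0,-0.16],[-1,0,0,0,0,0,-0.16],[-1,0,0,20,0,0,-0.16],[-1,0,0,40,0,0,-0.147],[-1,0,0,40,0,0,0],[-1,0,0,0,0,0,0]],
])

```text
t: 24.18
ee_pos: [439.6, 235.7, 90.8]
tcp_rot: [-0.66, -3.061, 0.011]
force: [0.5, 0.1, -2.0]
finger_gap: 0.209
finger_force: 35.0
```

Request:
servo_tool([
  [[-1,0,0,0,0,0,0]],
])

```text
t: 24.3
ee_pos: [444.1, 237.6, 96.8]
tcp_rot: [-0.662, -3.07, 0.0]
force: [-0.9, 0.4, -0.3]
finger_gap: 0.208
finger_force: 35.0
```

Run:
```python
from h import *
go(443.5,238,27,2.717)
```

```text
t 24.3 pos [444.1 237.6  96.8] yaw 2.717 toolz [-0.001 -0.    -1.   ] q6 -0.76 gap 19.8 | shift [ 0.7  0.2 69.8] turn z -0.0
```

Request:
servo_tool([
  [[-1,0,0,30,0,0,0],[-1,0,0,20,0,0,0],[-1,0,0,12,0,0,0],[-1,0,0,7,0,0,0],[-1,0,0,0,0,0,0],[-1,0,0,0,0,0,0],[-0.16,0,0,0,0,0,0],[-0.16,0,0,0,0,0,0]],
])

```text
t: 25.3
ee_pos: [444.7, 237.8, 28.4]
tcp_rot: [0.662, 3.07, 0.001]
force: [-0.1, 0.3, 0.6]
finger_gap: 0.364
finger_force: 0.0
```

Request:
servo_tool([
  [[-0.16,0,0,-15,0,0,0],[-0.16,0,0,-40,0,0,0],[-0.16,0,0,-50,0,0,0.16],[-0.16,0,0,-50,0,0,0.16],[-0.16,0,0,-15,0,0,0.16],[-0.16,0,0,0,0,0,0.16],[-0.16,0,0,0,0,0,0.16],[-0.16,0,0,0,0,0,0.16],[-0.16,0,0,0,0,0,0.16],[-0.16,0,0,0,0,0,0.147]],
])

```text
t: 26.55
ee_pos: [444.3, 237.7, 199.0]
tcp_rot: [2.356, 2.077, 0.002]
force: [0.4, 0.9, -0.3]
finger_gap: 0.422
finger_force: 0.0
```

Request:
servo_tool([
  [[-0.16,-46,14,0,0,0,0],[-0.16,-46,14,0,0,0,0],[-0.16,-46,15,0,0,0,0],[-0.16,-46,14,0,0,0,0],[-0.16,-46,14,0,0,0,0],[-0.16,-46,15,0,0,0,0],[-0.16,-46,14,0,0,0,0],[-0.16,-46,14,0,0,0,0],[-0.16,-46,14,0,0,0,0],[-0.16,0,0,0,0,0,0]],
])

```text
t: 27.8
ee_pos: [521.5, -191.6, 198.9]
tcp_rot: [2.355, 2.077, 0.0]
force: [-1.2, 0.4, -0.3]
finger_gap: 0.419
finger_force: 0.0
```

Request:
servo_tool([
  [[-0.16,0,0,0,0,0,0]],
])

```text
t: 27.92
ee_pos: [521.2, -188.6, 198.3]
tcp_rot: [2.352, 2.082, 0.001]
force: [0.2, -0.2, 0.6]
finger_gap: 0.419
finger_force: 0.0
```

Run:
```python
from h import *
go(521.5,-188,22,1.449); im,cm=snap("wrist","w7"); a,b=snap("top","t7")
cv2.imwrite("pics/c7.png",np.hstack([im[:300,100:460],cv2.resize(a[140:250,150:260],(300,300),interpolation=cv2.INTER_CUBIC)]))
```

```text
t 27.93 pos [ 521.2 -188.6  198.3] yaw 1.449 toolz [ 0.001  0.    -1.   ] q6 -0.32 gap 39.8 | shift [6.000e-01 1.000e-01 1.763e+02] turn z 0.0
```

View pics/c7.png

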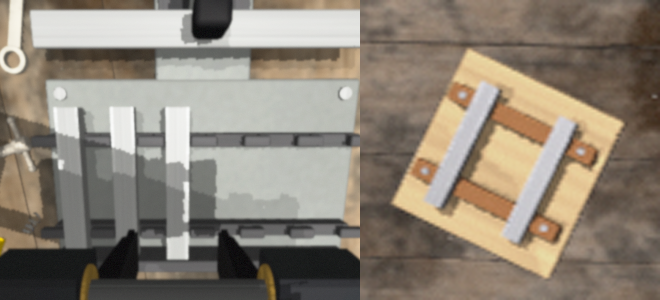

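Request:
servo_tool([
  [[-0.16,0,0,40,0,0,0],[-0.16,0,0,50,0,0,0],[-0.16,0,0,40,0,0,0],[-0.16,0,0,26,0,0,0],[-0.16,0,0,15,0,0,0],[-0.16,0,0,5,0,0,0],[-0.16,0,0,0,0,0,0],[-0.16,0,0,0,0,0,0],[-1,0,0,0,0,0,0],[-1,0,0,0,0,0,0]],
])

```text
t: 29.28
ee_pos: [521.5, -189.0, 22.2]
tcp_rot: [2.351, 2.082, 0.001]
force: [1.1, -0.4, -0.4]
finger_gap: 0.263
finger_force: 0.0
```

Request:
servo_tool([
  [[-1,0,0,0,0,0,0],[-1,0,0,0,0,0,0],[-1,0,0,-15,0,0,0],[-1,0,0,-25,0,0,0],[-1,0,0,-40,0,0,0],[-1,0,0,-50,0,0,0],[-1,0,0,-45,0,0,0],[-1,0,0,0,0,0,0],[-1,0,0,0,0,0,0]],
])

```text
t: 30.4
ee_pos: [520.7, -188.6, 196.3]
tcp_rot: [-2.351, -2.083, 0.0]
force: [-1.5, 0.3, -2.3]
finger_gap: 0.21
finger_force: 35.0
```

Run:
```python
from h import *
go(503,260.5,197,1.146); go(421,297.5,197,1.146)
```

```text
t 30.4 pos [ 520.7 -188.6  196.3] yaw 1.45 toolz [-0.001  0.    -1.   ] q6 -0.32 gap 19.9 | shift [443.7 -71.8  -0.6] turn z 0.304
t 30.4 pos [ 520.7 -188.6  196.3] yaw 1.45 toolz [-0.001  0.    -1.   ] q6 -0.32 gap 19.9 | shift [ 470.5 -157.7   -0.5] turn z 0.304
```

Request:
servo_tool([
  [[-1,44,-7,0,0,0,0],[-1,45,-7,0,0,0,0],[-1,44,-7,0,0,0,0],[-1,45,-7,0,0,0,0],[-1,44,-8,0,0,0,0],[-1,44,-7,0,0,0,0],[-1,45,-7,0,0,0,0],[-1,44,-7,0,0,0,0],[-1,44,-7,0,0,0,0],[-1,45,-8,0,0,0,0]],
])

```text
t: 31.65
ee_pos: [501.8, 261.5, 193.9]
tcp_rot: [-2.351, -2.082, 0.007]
force: [0.2, 0.5, -1.1]
finger_gap: 0.212
finger_force: 35.0
```

Request:
servo_tool([
  [[-1,0,0,0,0,0,0.152],[-1,0,0,0,0,0,0.152],[-1,0,0,40,0,0,0],[-1,0,0,40,0,0,0],[-1,0,0,0,0,0,0],[-1,0,0,0,0,0,0]],
])

```text
t: 32.4
ee_pos: [503.4, 260.6, 116.9]
tcp_rot: [-2.64, -1.703, 0.001]
force: [-0.3, 0.3, -0.4]
finger_gap: 0.214
finger_force: 35.0
```

Run:
```python
from h import *
go(503,260.5,47.5,1.146)
```

```text
t 32.4 pos [503.4 260.6 116.9] yaw 1.146 toolz [-0. -0. -1.] q6 0.81 gap 20.3 | shift [-0.3 -0.3 69.4] turn z -0.0
```

Request:
servo_tool([
  [[-1,0,0,30,0,0,0],[-1,0,0,20,0,0,0],[-1,0,0,12,0,0,0],[-1,0,0,7,0,0,0],[-1,0,0,0,0,0,0],[-1,0,0,0,0,0,0],[-0.16,0,0,0,0,0,0],[-0.16,0,0,0,0,0,0]],
])

```text
t: 33.4
ee_pos: [503.8, 260.8, 48.4]
tcp_rot: [2.64, 1.703, 0.002]
force: [0.1, 0.2, -0.3]
finger_gap: 0.363
finger_force: 0.0
```

Request:
servo_tool([
  [[-0.16,0,0,-15,0,0,0],[-0.16,0,0,-40,0,0,0],[-0.16,0,0,-50,0,0,-0.152],[-0.16,0,0,-45,0,0,-0.152],[-0.16,0,0,0,0,0,0]],
])

```text
t: 34.02
ee_pos: [506.3, 261.8, 204.7]
tcp_rot: [2.349, 2.081, 0.017]
force: [1.1, -0.2, -0.3]
finger_gap: 0.424
finger_force: 0.0
```

Request:
servo_tool([
  [[-0.16,-44,2,0,0,0,0],[-0.16,-44,3,0,0,0,0],[-0.16,-45,2,0,0,0,0],[-0.16,-44,3,0,0,0,0],[-0.16,-44,2,0,0,0,0],[-0.16,-45,3,0,0,0,0],[-0.16,-44,2,0,0,0,0],[-0.16,-44,3,0,0,0,0],[-0.16,-45,2,0,0,0,0],[-0.16,-44,2,0,0,0,0]],
])

```text
t: 35.28
ee_pos: [473.0, -183.3, 197.2]
tcp_rot: [-2.352, -2.081, 0.0]
force: [0.7, -0.3, -0.5]
finger_gap: 0.417
finger_force: 0.0
```

Request:
servo_tool([
  [[-0.16,0,0,0,0,0,0],[-0.16,0,0,0,0,0,0]],
])

```text
t: 35.52
ee_pos: [473.4, -181.6, 197.2]
tcp_rot: [-2.352, -2.081, 0.0]
force: [-0.7, 0.3, -0.3]
finger_gap: 0.421
finger_force: 0.0
```

Run:
```python
from h import *
go(474.2,-182.3,22,1.449); im,cm=snap("wrist","w8"); a,b=snap("top","t8")
cv2.imwrite("pics/c8.png",np.hstack([im[:300,100:460],cv2.resize(a[140:250,150:260],(300,300),interpolation=cv2.INTER_CUBIC)]))
```

```text
t 35.52 pos [ 473.4 -181.6  197.2] yaw 1.449 toolz [-0.001  0.001 -1.   ] q6 -0.35 gap 40.0 | shift [ -0.8   1.1 175.2] turn z 0.0
```

View pics/c8.png

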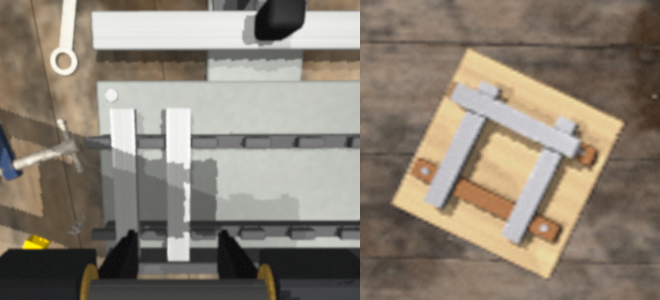

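Request:
servo_tool([
  [[-0.16,-1,0,40,0,0,0],[-0.16,0,0,50,0,0,0],[-0.16,0,0,40,0,0,0],[-0.16,0,0,25,0,0,0],[-0.16,0,0,15,0,0,0],[-0.16,0,0,5,0,0,0],[-0.16,0,0,0,0,0,0],[-0.16,0,0,0,0,0,0],[-1,0,0,0,0,0,0],[-1,0,0,0,0,0,0]],
])

```text
t: 36.88
ee_pos: [473.9, -183.3, 23.2]
tcp_rot: [2.351, 2.082, 0.001]
force: [0.2, -0.8, 0.6]
finger_gap: 0.26
finger_force: 0.0
```

Request:
servo_tool([
  [[-1,0,0,0,0,0,0],[-1,0,0,0,0,0,0],[-1,0,0,-15,0,0,0],[-1,0,0,-25,0,0,0],[-1,0,0,-40,0,0,0],[-1,0,0,-50,0,0,0],[-1,0,0,-45,0,0,0],[-1,0,0,0,0,0,0],[-1,0,0,0,0,0,0]],
])

```text
t: 38.0
ee_pos: [473.1, -182.8, 197.2]
tcp_rot: [-2.351, -2.083, 0.0]
force: [-0.0, 0.2, -2.0]
finger_gap: 0.208
finger_force: 35.0
```

Run:
```python
from h import *
go(421,297.5,197,1.146)
```

```text
t 38.0 pos [ 473.1 -182.8  197.2] yaw 1.45 toolz [-0.001  0.    -1.   ] q6 -0.35 gap 19.8 | shift [ 470.5 -109.7    0.5] turn z 0.304
```

Request:
servo_tool([
  [[-1,47,-11,0,0,0,0],[-1,47,-11,0,0,0,0],[-1,47,-11,0,0,0,0],[-1,47,-11,0,0,0,0],[-1,47,-11,0,0,0,0],[-1,47,-11,0,0,0,0],[-1,47,-11,0,0,0,0],[-1,47,-11,0,0,0,0],[-1,47,-11,0,0,0,0],[-1,47,-11,0,0,0,0]],
])

```text
t: 39.25
ee_pos: [419.4, 297.7, 195.1]
tcp_rot: [-2.351, -2.083, 0.007]
force: [0.7, -0.1, -0.7]
finger_gap: 0.21
finger_force: 35.0
```

Request:
servo_tool([
  [[-1,0,0,0,0,0,0.152],[-1,0,0,0,0,0,0.152],[-1,0,0,40,0,0,0],[-1,0,0,40,0,0,0],[-1,0,0,0,0,0,0],[-1,0,0,0,0,0,0]],
])

```text
t: 40.0
ee_pos: [421.1, 296.8, 117.9]
tcp_rot: [-2.64, -1.703, 0.001]
force: [1.0, 0.1, -0.1]
finger_gap: 0.209
finger_force: 35.0
```

Run:
```python
from h import *
go(421,297.5,48,1.146)
```

```text
t 40.0 pos [421.1 296.8 117.9] yaw 1.146 toolz [-0. -0. -1.] q6 0.93 gap 19.9 | shift [ 0.6 -0.4 69.9] turn z -0.0
```

Request:
servo_tool([
  [[-1,0,0,30,0,0,0],[-1,0,0,20,0,0,0],[-1,0,0,12,0,0,0],[-1,0,0,8,0,0,0],[-1,0,0,0,0,0,0],[-1,0,0,0,0,0,0],[-0.16,0,0,0,0,0,0],[-0.16,0,0,0,0,0,0]],
])

```text
t: 41.0
ee_pos: [421.5, 297.0, 48.3]
tcp_rot: [2.64, 1.703, 0.002]
force: [-1.2, -0.2, -0.1]
finger_gap: 0.364
finger_force: 0.0
```

Request:
servo_tool([
  [[-0.16,0,0,-15,0,0,0],[-0.16,0,0,-40,0,0,0],[-0.16,0,0,-50,0,0,-0.152],[-0.16,0,0,-45,0,0,-0.152],[-0.16,0,0,0,0,0,0]],
])

```text
t: 41.62
ee_pos: [423.8, 298.3, 204.3]
tcp_rot: [2.35, 2.082, 0.017]
force: [0.5, 0.0, -0.4]
finger_gap: 0.421
finger_force: 0.0
```

Request:
servo_tool([
  [[-0.16,-47,6,0,0,0,0],[-0.16,-47,6,0,0,0,0],[-0.16,-47,6,0,0,0,0],[-0.16,-47,7,0,0,0,0],[-0.16,-47,6,0,0,0,0],[-0.16,-47,6,0,0,0,0],[-0.16,-47,6,0,0,0,0],[-0.16,-47,7,0,0,0,0],[-0.16,-47,6,0,0,0,0],[-0.16,-47,6,0,0,0,0]],
])

```text
t: 42.88
ee_pos: [425.3, -178.6, 197.3]
tcp_rot: [-2.353, -2.081, 0.0]
force: [0.0, 0.8, -0.5]
finger_gap: 0.417
finger_force: 0.0
```

Request:
servo_tool([
  [[-0.16,0,0,0,0,0,0],[-0.16,0,0,0,0,0,0]],
])

```text
t: 43.12
ee_pos: [425.5, -176.7, 197.1]
tcp_rot: [-2.351, -2.081, -0.0]
force: [-0.5, 0.1, -1.0]
finger_gap: 0.42
finger_force: 0.0
```

Run:
```python
from h import *
go(426.4,-176.5,22,1.449); im,cm=snap("wrist","w9"); a,b=snap("top","t9")
cv2.imwrite("pics/c9.png",np.hstack([im[:300,100:460],cv2.resize(a[140:250,150:260],(300,300),interpolation=cv2.INTER_CUBIC)]))
```

```text
t 43.12 pos [ 425.5 -176.7  197.1] yaw 1.449 toolz [-0.001  0.001 -1.   ] q6 -0.39 gap 39.9 | shift [1.000e-01 1.000e+00 1.751e+02] turn z -0.0
```

View pics/c9.png

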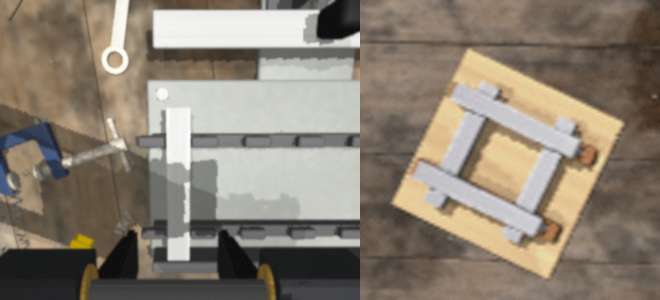

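Request:
servo_tool([
  [[-0.16,0,0,40,0,0,0],[-0.16,0,0,50,0,0,0],[-0.16,0,0,40,0,0,0],[-0.16,0,0,25,0,0,0],[-0.16,0,0,15,0,0,0],[-0.16,0,0,5,0,0,0],[-0.16,0,0,0,0,0,0],[-0.16,0,0,0,0,0,0],[-1,0,0,0,0,0,0],[-1,0,0,0,0,0,0]],
])

```text
t: 44.48
ee_pos: [426.2, -177.5, 23.1]
tcp_rot: [2.351, 2.082, 0.0]
force: [-0.5, -0.1, -0.3]
finger_gap: 0.263
finger_force: 0.0
```

Request:
servo_tool([
  [[-1,0,0,0,0,0,0],[-1,0,0,0,0,0,0],[-1,0,0,-15,0,0,0],[-1,0,0,-25,0,0,0],[-1,0,0,-40,0,0,0],[-1,0,0,-50,0,0,0],[-1,0,0,-45,0,0,0],[-1,0,0,0,0,0,0],[-1,0,0,0,0,0,0]],
])

```text
t: 45.6
ee_pos: [425.5, -177.0, 197.3]
tcp_rot: [-2.351, -2.083, 0.0]
force: [-0.1, -0.3, -1.4]
finger_gap: 0.207
finger_force: 35.0
```

Run:
```python
from h import *
go(443.5,238,197,2.717)
```

```text
t 45.6 pos [ 425.5 -177.   197.3] yaw 1.45 toolz [-0.001  0.    -1.   ] q6 -0.39 gap 19.6 | shift [ 4.142e+02 -3.220e+01  4.000e-01] turn z -1.267
```

Request:
servo_tool([
  [[-1,46,-4,0,0,0,0],[-1,46,-3,0,0,0,0],[-1,46,-4,0,0,0,0],[-1,46,-3,0,0,0,0],[-1,46,-4,0,0,0,0],[-1,46,-3,0,0,0,0],[-1,46,-4,0,0,0,0],[-1,46,-3,0,0,0,0],[-1,46,-4,0,0,0,0]],
])

```text
t: 46.72
ee_pos: [442.6, 238.6, 195.1]
tcp_rot: [-2.35, -2.082, 0.007]
force: [0.4, 0.3, -1.2]
finger_gap: 0.212
finger_force: 35.0
```

Request:
servo_tool([
  [[-1,0,0,0,0,0,-0.16],[-1,0,0,0,0,0,-0.16],[-1,0,0,0,0,0,-0.16],[-1,0,0,0,0,0,-0.16],[-1,0,0,0,0,0,-0.16],[-1,0,0,0,0,0,-0.16],[-1,0,0,20,0,0,-0.16],[-1,0,0,40,0,0,-0.147],[-1,0,0,0,0,0,0],[-1,0,0,0,0,0,0]],
])

```text
t: 47.98
ee_pos: [443.9, 237.5, 137.6]
tcp_rot: [-0.665, -3.069, 0.001]
force: [-0.1, -0.5, -0.8]
finger_gap: 0.21
finger_force: 35.0
```

Run:
```python
from h import *
go(443.5,238,68,2.717)
```

```text
t 47.98 pos [443.9 237.5 137.6] yaw 2.715 toolz [-0.001 -0.    -1.   ] q6 -0.76 gap 20.0 | shift [ 0.6  0.3 69.6] turn z -0.002
```

Place, release, rise, and back off toward the clamp to check everything.

Request:
servo_tool([
  [[-1,0,0,30,0,0,0],[-1,0,0,20,0,0,0],[-1,0,0,12,0,0,0],[-1,0,0,7,0,0,0],[-1,0,0,0,0,0,0],[-1,0,0,0,0,0,0],[-0.16,0,0,0,0,0,0],[-0.16,0,0,0,0,0,0]],
])

```text
t: 48.98
ee_pos: [444.6, 237.8, 69.3]
tcp_rot: [0.662, 3.07, 0.001]
force: [-0.3, 0.2, 0.0]
finger_gap: 0.361
finger_force: 0.0
```

Request:
servo_tool([
  [[-0.16,0,0,-15,0,0,0],[-0.16,0,0,-40,0,0,0],[-0.16,0,0,-50,0,0,0],[-0.16,0,0,-40,0,0,0],[-0.16,0,40,0,0,0,0],[-0.16,0,40,0,0,0,0],[-0.16,0,40,0,0,0,0],[-0.16,0,40,0,0,0,0],[-0.16,0,0,0,0,0,0],[-0.16,0,0,0,0,0,0]],
])

```text
t: 50.22
ee_pos: [509.9, 383.1, 214.2]
tcp_rot: [0.662, 3.071, -0.0]
force: [-0.1, -0.6, -0.4]
finger_gap: 0.423
finger_force: 0.0
```

Run:
```python
from h import *
go(443.5,238,68,2.717); a,b=snap("top","t10"); c,d=snap("scene","s10")
cv2.imwrite("pics/c10.png",np.hstack([cv2.resize(a[110:260,150:410],(520,300),interpolation=cv2.INTER_CUBIC),cv2.resize(c[230:350,140:252],(280,300),interpolation=cv2.INTER_CUBIC)]))
```

```text
t 50.23 pos [509.9 383.1 214.2] yaw 2.717 toolz [ 0. -0. -1.] q6 -0.59 gap 40.2 | shift [   0.8 -159.5  146.3] turn z -0.0
```

View pics/c10.png

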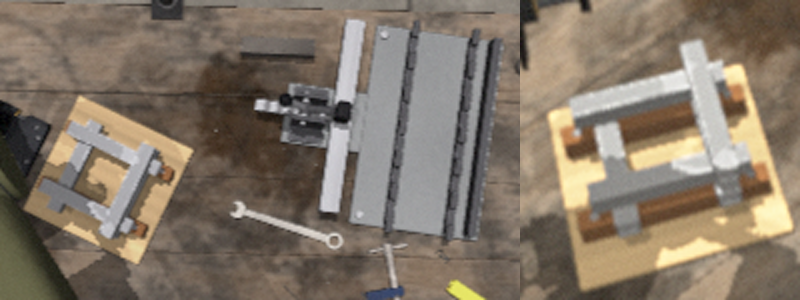

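The pictures show the stack of five tubes standing square, the clamp empty with its bar withdrawn, and the spanner and offcut where they were.

```bash
python3 -c "
from station import ctrl
print(ctrl.job_done())"
```

```text
the job is handed in; nothing more can be done
None
```

I lifted the pawl, drew the bar fully back and left it open, stacked all five tubes crosswise on the base, and left the spanner and angle offcut where they were; the job is handed in, but no verdict came back.

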